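Slide a culture dish under the scanner bridge and start the scan

ROBOT

A 7-joint arm with a two-finger parallel gripper is mounted at the origin on a cart in front of the work surface, level with it; the furniture and walls round the work are solid. World frame = base frame: x ahead of the robot, y to its left, z up, the work surface at z = 0. Lengths are in m, angles in rad, forces in N, time in s.
With the tool pointing down it reaches from about 0.425 to 0.925 m from the base axis. Payload 6.8 kg.
Tool frame: the origin (TCP) lies at the very end of the fingers, on their centre line; the grasp point (between the pads) lies 19 mm behind it; z points along the fingers, y is the direction in which the jaws open and shut (so a half turn about z gives the same grasp; the last joint's range is limited). The gripper opens to 85 mm and grips with 20 to 120 N. Pads are 22 mm wide; open, the fingers measure 114 mm over their backs; the gripper's body (76 mm by 85 mm) begins 54 mm behind the grasp point. The pads swing forward as they close: fully open they stand 13 mm farther back than shut.
Start: joints at [1.1, 0.477, 0.022, 1.555, -0.011, 1.109, -0.083], TCP at [0.24, -0.631, 0.231] pointing down, gripper open.
Joint ranges: [-2.96, 2.96], [-0.34, 2.1], [-1.41, 1.46], [0.24, 2.44], [-1.37, 4.51], [0.17, 1.92], [-2.96, 2.96]. Speed limits (rad/s): [2.39, 2.39, 3.14, 3.14, 3.14, 3.14, 3.14].

INTERFACE

Orientations are given as a rotation vector (axis times angle).
In Python, from bench import monitor, viewer, job gives the robot as it stands. The module is installed in compiled form; this text tells all that it offers.
- The arm moves only by the tool drive_tool, never from a script. Its argument "commands" is a list of rows, each an object with "linear": the shift along the tool's x, y, z in m, a list of three; "dr": the turn, a rotation vector about the tool's x, y, z in degrees, a list of three; "jaw": the closure, from 0 (fully open) to 1 (shut). A call has 1 to 8 rows; each row shifts and turns the pose as measured when the row begins, along the tool's axes as they then stand; what a row does not reach is not made up. A row lasts 1/8 s, in which the tool goes at most 62.5 mm and 10.7 degrees, less where a joint would pass 70% of its speed; a pose out of reach is approached as far as the arm can. A call is refused whole if a number of a shift passes 0.0625 or a number of a turn 10.7, either way. A call with a gripper value outside its range is refused whole. The fingers move at their own pace and stop on an object; "force" is the grip in N (left out, the last holds). Time passes only in rows, so rows that do not move let the fingers close. It gives the time, the measured TCP pose, the force and the opening at its end, in the units of the state.
- monitor.get_obs(): the state, without advancing time (a new reading comes with each control period).
- viewer.grab_frame(name): name is "scene" or "top" or "wrist"; returns the picture (420x560x3 uint8, red, green, blue); there is no depth.
- viewer.calibration(name): a dict with "K" (3x3 intrinsics, pixels), "k1" (the pictures are not rectified: a ray, as slopes to the right and down, at radius r is drawn at 1 + k1 r^2 times it, then the intrinsics apply), "R" (3x3) and "t" (3): a world point X has camera coordinates R X + t. Camera axes: x right, y down, z forward; pixel columns grow to the right and rows downward; lengths in m; the calibration is good to about 2 mm. A picture is of the moment at which its call begins: read the wrist's pose just before it. calibration takes no time and is no camera call; for the wrist camera it gives the pose at the moment of the call.
- job.hand_in(): hands the job in, once; it reports no verdict.
The state is a dict: "clock": time; "joints": joint angles; "qvel": joint speeds; "tau": joint torques, N m; "tcp_pos": TCP position; "orientation": TCP orientation; "contact_force": force on the tool from outside, world axes, zero at the start; "moment": the same for the moment, N m; "grip_width": finger opening in m.
Only numpy, scipy, OpenCV 4.12 (cv2) and the standard library are available. Lean on these libraries where they do the work, as an engineer would, in place of code of your own. Each camera call takes 0.05 s, during which the arm holds its last target.

TASK

Push the lidded round culture dish along the bench, in between the flared guides and under the low scanner bridge, until it is fully home against the stop bar behind the bridge; keep it flat on the bench and do not pick it up. Then, with the dish in place, press the round button beside the bridge all the way down to start the scan, and let go. Leave the bottle, beaker, specimen tube and metal dish where they stand.

Things in the scene. Friction and masses are not known exactly. Their poses are not given: they have to be found in the camera images.
- dish: the lidded plastic culture dish (petri dish) with cream agar, round, 88 mm across and 16 mm high with its clear lid (solid to push against up to 13 mm), about 30 g, loose, flat on the bench. Origin: centre of its underside; z axis up. It slides when pushed at its rim with low fingertips.
- dish_place (a point): point on the bench under the middle of the bridge, where the dish's centre lies when the dish is home (its rim then within a millimetre of the stop bar and about 19 mm of it showing in front of the deck, where it is pushed). x axis: along the lane in the push direction, from the flared mouth to the stop bar; y to the left across the lane; z up.
- bridge: the scanner bridge, fixed; origin and axes as dish_place. White deck 50 mm along x, 126 mm along y, underside 20 mm and top 44 mm above the bench: fingers do not fit under it. Side rails 16 mm high leave a lane 93 mm wide from x = -60 mm to the stop bar.
- mouth (a point): the middle of the lane's flared mouth, on the bench, 104 mm before dish_place (x = -104 mm). Here the two wings, 16 mm high, stand about 135 mm apart; they narrow to the 93 mm lane at x = -60 mm.
- stop_bar (a point): middle of the stop bar's face, on the bench, at x = +44.5 mm; the bar closes the lane's end and is 16 mm high.
- scan_button (a joint): the scan button's travel: 0 released, 0.006 m fully down; a spring returns it, fully down takes about 4 N.
- scan_button_top (a point): centre of the top of the round black button, 28 mm across, on its flat round white housing beside the bridge, 105 mm to the -y side of dish_place (on the robot's side); its top is 22 mm above the bench and 10 mm above the housing when released; pressed straight down.
- brown_bottle: brown glass bottle with white cap, 48 mm across, 108 mm high, loose; origin: centre of its underside. Bystander.
- beaker: clear beaker, 55 mm across, 69 mm high, loose; origin: centre of its underside. Bystander.
- specimen_tube: specimen tube with screw cap, 29 mm across, 66 mm high, standing loose; origin: centre of its underside. Bystander.
- metal_dish: open shallow stainless dish, 87 mm across, 18 mm high, loose; origin: centre of its underside. Bystander, not the dish to scan.
Mind the look-alikes: they are no part of the job. What is shaped like the dish but orange is not meant.

How it is judged:
On the way, in this order (a step that is already met when the one before it is completed fails the run):
1. the dish lies flat under the bridge, home against the stop bar (horizontal distance between dish and dish_place below 0.007 m and height (world z) of dish below 0.003 m and angle between dish's own z axis and vertical below 0.05 rad), for 0.2 s.
2. the scan button is pressed down with the dish home (all of step 1 and value of joint scan_button above 0.0045 m), for 0.05 s.
At the end, for the whole second after the job is handed in: The dish rests flat on the bench with its centre within 7 mm of dish_place, the button has been let go (less than 2 mm down), and each bystander is within 25 mm of where it stood (all of step 1 and linear speed of dish below 0.01 m/s and value of joint scan_button below 0.002 m and distance of each of brown_bottle, beaker, specimen_tube, metal_dish from where it was at the start of the episode below 0.025 m); the robot touches nothing.
It fails at once if the dish is lifted more than 8 mm off the bench (height (world z) of dish above 0.008 m).
It fails at once if the dish is tipped by more than 0.15 rad (angle between dish's own z axis and vertical above 0.15 rad).
It fails at once if a bystander is displaced by more than 25 mm or knocked over (distance of any of brown_bottle, beaker, specimen_tube, metal_dish from where it was at the start of the episode above 0.025 m or angle between any of brown_bottle, beaker, specimen_tube, metal_dish's own z axis and vertical above 0.3 rad).
It also fails if it takes over 59 s, if anything falls off the work surface, if the arm or the gripper's body presses on something with over 40 N, if the wrist force passes 120 N, or if a joint passes its speed limit or range.

## Working session

There is one attempt and no reset: what is moved stays moved. The work goes in short steps, Python scripts to look and compute and a tool call to move; the robot and the scene stay as the last step left them, time stands still between calls to the robot, and variables do not carry over. Pictures are saved under pics/ and viewed, and the job is handed in when it is done.

Besides the shell and the picture viewer there is one more tool, called after "Call:" as name([rows], argument=value, ...), one row to a line, values as JSON. drive_tool: Moves the arm, as the interface text tells. Its arguments: {"type":"object","properties":{"commands":{"type":"array"},"force":{"type":"number"}},"required":["commands"]}

```bash
mkdir -p pics
cat > h.py <<'E'
import numpy as np, cv2
from bench import monitor, viewer, job
from scipy.spatial.transform import Rotation as Rn
def ray(cal,u,v):
    K=np.array(cal["K"]);k=cal["k1"]
    d=np.array([(u-K[0,2])/K[0,0],(v-K[1,2])/K[1,1]])
    s=d.copy()
    for _ in range(30): s=d/(1+k*(s@s))
    R=np.array(cal["R"]);t=np.array(cal["t"])
    return -R.T@t, R.T@np.array([s[0],s[1],1.])
def onplane(cal,u,v,z):
    o,d=ray(cal,u,v); return o+d*(z-o[2])/d[2]
def proj(cal,X):
    c=np.array(cal["R"])@np.array(X)+np.array(cal["t"]);s=c[:2]/c[2]
    s=s*(1+cal["k1"]*(s@s));K=np.array(cal["K"]);return K[0,0]*s[0]+K[0,2],K[1,1]*s[1]+K[1,2]
def snap(n,f):
    im=viewer.grab_frame(n);cv2.imwrite("pics/"+f,cv2.cvtColor(im,cv2.COLOR_RGB2BGR));return im
E
python3 - <<'E'
from h import *
for n in ["scene","top","wrist"]:
    snap(n,n+"0.png"); c=viewer.calibration(n); print(n,np.round(c["K"],1).tolist(),c["k1"],np.round(-np.array(c["R"]).T@c["t"],3))
o=monitor.get_obs();print(o)
E
```

```text
scene [[422.7, 0.0, 286.2], [0.0, 422.7, 217.7], [0.0, 0.0, 1.0]] -0.014498984520539023 [0.208 0.502 0.779]
top [[448.2, 0.0, 285.5], [0.0, 448.2, 205.3], [0.0, 0.0, 1.0]] -0.14769499412655138 [ 0.334 -0.033  1.136]
wrist [[299.1, 0.0, 274.1], [0.0, 299.1, 204.6], [0.0, 0.0, 1.0]] 0.016461128045719163 [ 0.31  -0.605  0.373]
{'clock': 0.15, 'joints': array([ 1.09990236,  0.47761054,  0.02235043,  1.55618808, -0.011522  ,
        1.10927356, -0.083076  ]), 'qvel': array([ 0.0006677 , -0.00128721,  0.00011358, -0.00168311, -0.0013176 ,
       -0.00131497,  0.00229283]), 'tau': array([ 2.66135052e-03, -5.96929371e+01,  1.61021736e+00, -2.81493509e+01,
        1.27356313e-02,  6.54411982e-03, -6.42391484e-06]), 'tcp_pos': array([ 0.23939586, -0.6306588 ,  0.23056422]), 'orientation': array([-3.08874687e+00, -5.66563076e-01,  4.99094586e-04]), 'contact_force': array([ 0.80178815,  0.44195988, -0.50798481]), 'moment': array([-0.0036782 , -0.04122729,  0.03665198]), 'grip_width': 0.08521729390428175}
```

View pics/scene0.png

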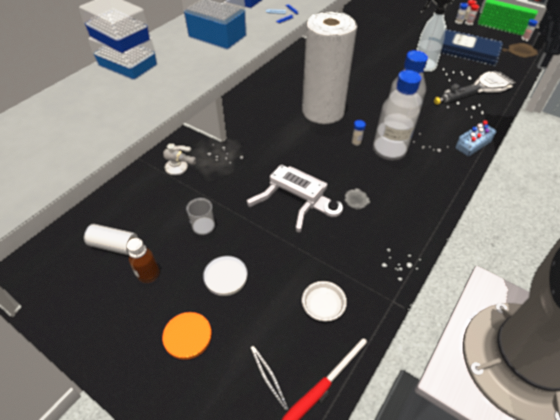

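View pics/top0.png

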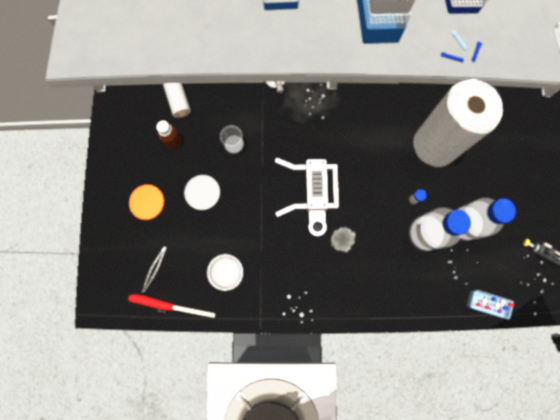

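View pics/wrist0.png

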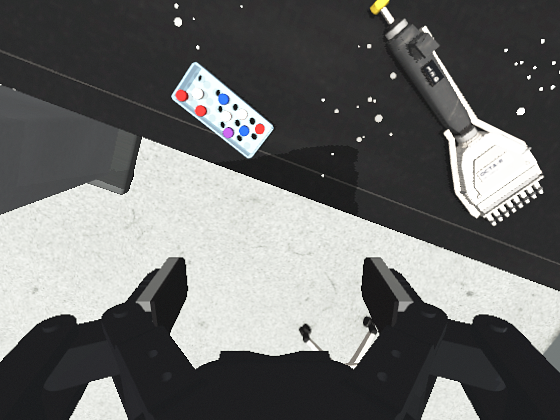

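Run:
```python
import cv2
t=cv2.imread("pics/top0.png");s=cv2.imread("pics/scene0.png")
cv2.imwrite("pics/topz.png",cv2.resize(t[80:310,100:380],None,fx=2.6,fy=2.6,interpolation=cv2.INTER_CUBIC))
cv2.imwrite("pics/sz.png",cv2.resize(s[150:370,70:390],None,fx=2.5,fy=2.5,interpolation=cv2.INTER_CUBIC))
```

```text
(no output)
```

View pics/topz.png

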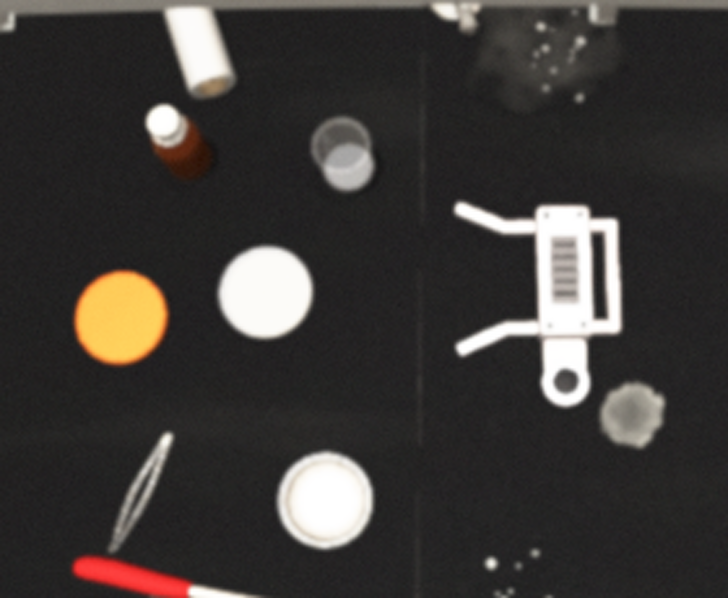

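View pics/sz.png

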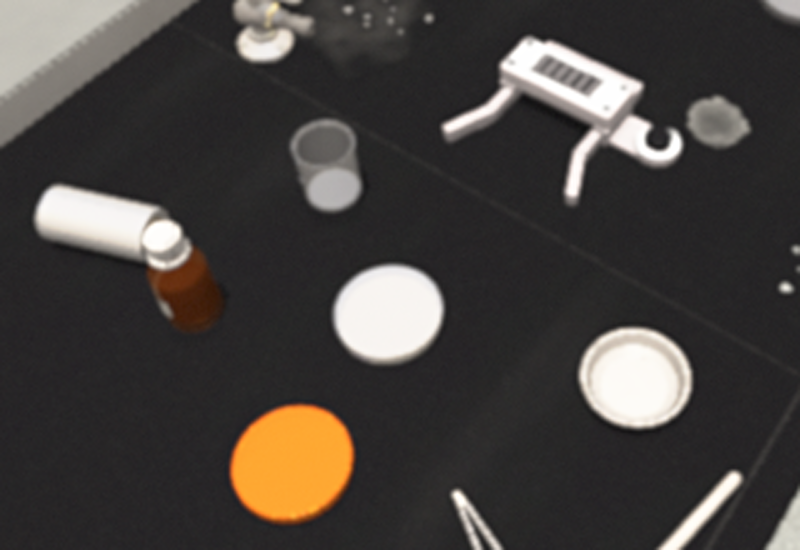

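Run:
```python
from h import *
for n in ["top","scene"]:
    im=cv2.cvtColor(cv2.imread(f"pics/{n}0.png"),cv2.COLOR_BGR2HSV);c=viewer.calibration(n)
    m=((im[...,2]>140)&(im[...,1]<60)).astype(np.uint8)
    cs,_=cv2.findContours(m,cv2.RETR_EXTERNAL,cv2.CHAIN_APPROX_NONE)
    for k in cs:
        a=cv2.contourArea(k)
        if 300<a<4000:
            x,y,w,h=cv2.boundingRect(k)
            P=np.array([onplane(c,*p,0.013)[:2] for p in k[:,0].astype(float)],np.float32)
            (cx,cy),r=cv2.minEnclosingCircle(P); print(n,(x,y,w,h),a,"circ",round(cx,4),round(cy,4),round(r,4), "mean rect",np.round(cv2.minAreaRect(P),4) if 0 else cv2.minAreaRect(P))
# bridge points in top
c=viewer.calibration("top")
f=lambda x,y,z: np.round(onplane(c,x/2.6+100,y/2.6+80,z),4)
print("deck",[f(*p,0.044)[:2].tolist() for p in [(536,207),(588,207),(592,333),(540,333)]])
print("btn",f(566,380,0.022))
print("bar end", f(618,220,.016),f(621,331,.016))
print("wing tips",f(457,208,.016),f(460,352,.016))
for nme,p in dict(bottle=(192,165),beaker=(348,170)).items(): print(nme,f(*p,0))
```

```text
top (471, 292, 42, 25) 498.0 circ 0.2923 -0.5598 0.0569 mean rect ((0.2914668321609497, -0.5585620999336243), (0.10765449702739716, 0.04690304771065712), 73.3807373046875)
top (207, 254, 36, 37) 1004.0 circ 0.3769 0.1187 0.0459 mean rect ((0.37712857127189636, 0.11903149634599686), (0.08963587135076523, 0.08793588727712631), 0.8753566741943359)
top (332, 228, 23, 24) 373.5 circ 0.4601 -0.18 0.0307 mean rect ((0.4609549641609192, -0.17719265818595886), (0.05507669225335121, 0.05746006593108177), 75.82622528076172)
top (411, 209, 60, 41) 1159.0 circ 0.4741 -0.4319 0.0795 mean rect ((0.48641693592071533, -0.42611026763916016), (0.09396805614233017, 0.15222544968128204), 14.337638854980469)
top (460, 200, 39, 37) 758.5 circ 0.5138 -0.5393 0.0575 mean rect ((0.5123468637466431, -0.5403203368186951), (0.09499062597751617, 0.08557639271020889), 15.742762565612793)
top (184, 175, 36, 35) 943.5 circ 0.5815 0.1833 0.0469 mean rect ((0.5814595222473145, 0.18370366096496582), (0.08982827514410019, 0.09176389873027802), 0.12028928846120834)
top (275, 158, 64, 78) 2185.5 circ 0.5782 -0.0777 0.1169
[... 1436 characters left out ...]
), (0.13717587292194366, 0.10140000283718109), 61.00215148925781)
scene (417, 13, 29, 58) 870.5 circ 0.6145 -1.0138 0.2172 mean rect ((0.6091088056564331, -1.0152486562728882), (0.0802515298128128, 0.4337596297264099), 15.129141807556152)
scene (78, 0, 69, 40) 1947.5 circ 1.7056 -0.436 0.1886 mean rect ((1.7017742395401, -0.4791211485862732), (0.23113621771335602, 0.36100509762763977), 85.48213195800781)
deck [[0.6586, -0.0852], [0.6588, -0.136], [0.5338, -0.1377], [0.5338, -0.0881]]
btn [ 0.4917 -0.114   0.022 ]
bar end [ 0.6537 -0.1684  0.016 ] [ 0.541  -0.1689  0.016 ]
wing tips [ 0.6657 -0.0076  0.016 ] [ 0.5199 -0.0114  0.016 ]
bottle [0.7174 0.2667 0.    ]
beaker [0.711  0.1046 0.    ]
```

Call:
drive_tool([
  {"linear": [0, -0.05, -0.04], "dr": [0, 0, 0], "jaw": 0.5},
  {"linear": [0.02, -0.05, -0.03], "dr": [0, 0, -2], "jaw": 0.5},
  {"linear": [0.04, -0.04, -0.03], "dr": [0, 0, -5], "jaw": 0.5},
  {"linear": [0.055, -0.03, -0.02], "dr": [0, 0, -7], "jaw": 0.5},
  {"linear": [0.06, -0.004, 0], "dr": [0, 0, -7.4], "jaw": 0.5},
  {"linear": [0.06, -0.004, 0], "dr": [0, 0, -7.4], "jaw": 0.5},
  {"linear": [0.06, -0.004, 0], "dr": [0, 0, -7.4], "jaw": 0.5},
  {"linear": [0.06, -0.004, 0], "dr": [0, 0, -7.4], "jaw": 0.5},
])

```text
clock: 1.15
tcp_pos: [0.4306, -0.2401, 0.3488]
orientation: [-2.643, -1.688, 0.0]
contact_force: [1.7, 0.3, 1.0]
grip_width: 0.0427
```

Call:
drive_tool([
  {"linear": [0.03, 0.034, 0], "dr": [0, 0, -8.7], "jaw": 0.5},
  {"linear": [0.024, 0.038, 0], "dr": [0, 0, -8.7], "jaw": 0.5},
  {"linear": [0.018, 0.042, 0], "dr": [0, 0, -8.7], "jaw": 0.5},
  {"linear": [0, 0, 0], "dr": [0, 0, 0], "jaw": 0.5},
])

```text
clock: 1.65
tcp_pos: [0.566, -0.1933, 0.3481]
orientation: [-2.164, -2.268, -0.004]
contact_force: [-0.9, -0.4, -0.8]
grip_width: 0.043
```

Run:
```python
from h import *
o=monitor.get_obs();print(o["tcp_pos"],o["orientation"],o["grip_width"],np.round(o["joints"],2))
c=viewer.calibration("wrist");snap("wrist","w1.png")
print(-np.array(c["R"]).T@c["t"]); np.savez("w1.npz",**c)
```

```text
[ 0.56597198 -0.19332712  0.34810637] [-2.16439515 -2.26800498 -0.00368345] 0.04297091238078141 [ 0.57  0.3  -0.44  1.57  0.12  1.31  0.16]
[ 0.56314343 -0.11955854  0.49112551]
```

View pics/w1.png

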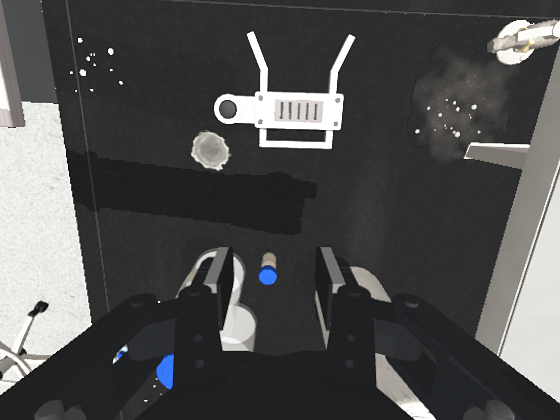

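Run:
```python
import cv2
t=cv2.imread("pics/w1.png")
cv2.imwrite("pics/w1z.png",cv2.resize(t[20:160,200:370],None,fx=4,fy=4,interpolation=cv2.INTER_CUBIC))
```

```text
(no output)
```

View pics/w1z.png

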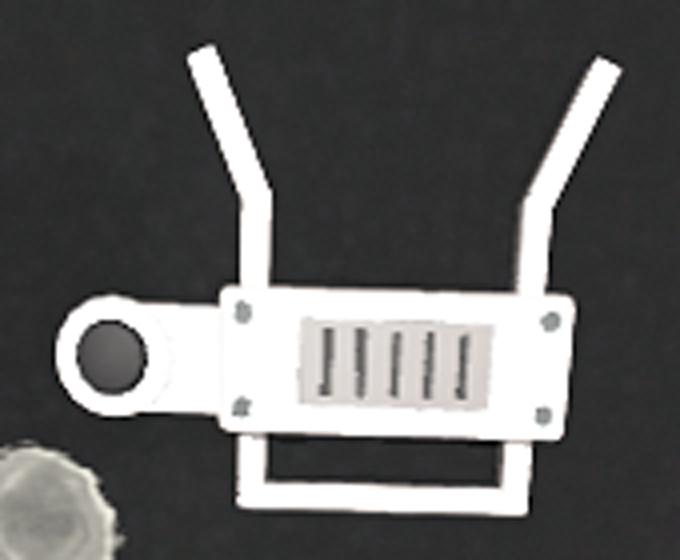

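Run:
```python
from h import *
c=dict(np.load("w1.npz"));c["k1"]=float(c["k1"])
f=lambda x,y,z: np.round(onplane(c,x/4+200-.375,y/4+20-.375,z)[:2],4)
D=[f(*p,.044) for p in [(221,287),(576,297),(563,440),(220,428)]];print("deck",D,np.mean(D,0))
print("bolts",[f(*p,.044) for p in [(242,312),(551,321),(543,415),(240,406)]])
b=f(112,357,.022);print("btn",b)
print("bar inner",f(266,483,.016),f(500,489,.016),"outer",f(240,507,.016),f(527,515,.016))
print("rails inner",f(269,195,.016),f(523,203,.016),"tips",f(202,48,.016),f(608,62,.016),"inner",f(214,43,.016),f(596,56,.016))
```

```text
deck [array([ 0.5338, -0.0903]), array([ 0.658, -0.088]), array([ 0.6589, -0.1365]), array([ 0.5347, -0.1379])] [ 0.59635  -0.113175]
bolts [array([ 0.5413, -0.0981]), array([ 0.6501, -0.0962]), array([ 0.6507, -0.1281]), array([ 0.5416, -0.1299])]
btn [ 0.4923 -0.1151]
bar inner [ 0.5513 -0.1589] [ 0.6425 -0.157 ] outer [ 0.5415 -0.1686] [ 0.654  -0.1665]
rails inner [ 0.5485 -0.0564] [ 0.641 -0.055] tips [ 0.5232 -0.0104] [ 0.6662 -0.0085] inner [ 0.5274 -0.0087] [ 0.6617 -0.0068]
```

Run:
```python
from h import *
o=monitor.get_obs();c=viewer.calibration("wrist")
Rt=Rn.from_rotvec(o["orientation"]).as_matrix()
for z in (0,-.005,-.010): print(z,[np.round(proj(c,o["tcp_pos"]+Rt@np.array([x,y,z])),1).tolist() for x in(.011,-.011) for y in(-.0215,.0215)])
ct=viewer.calibration("top")
print("orange",[onplane(ct,x/2.6+100,y/2.6+80,.012) for x,y in[(121,317),(75,317),(168,317)]])
print("axes",Rt.round(3))
t=cv2.imread("pics/w1.png")
cv2.imwrite("pics/w1f.png",cv2.resize(t[230:360,170:390],None,fx=3.6,fy=3.6,interpolation=cv2.INTER_CUBIC))
```

```text
0 [[232.2, 241.1], [315.2, 241.0], [233.9, 278.6], [313.6, 278.5]]
-0.005 [[230.9, 245.2], [316.5, 245.1], [232.7, 283.7], [314.8, 283.6]]
-0.01 [[229.4, 249.5], [317.9, 249.4], [231.4, 289.1], [316.1, 289.0]]
orange [array([0.55505606, 0.32740647, 0.012     ]), array([0.55501584, 0.37500026, 0.012     ]), array([0.55510164, 0.2793655 , 0.012     ])]
axes [[-0.043  0.999 -0.004]
 [ 0.999  0.043  0.005]
 [ 0.005 -0.004 -1.   ]]
```

View pics/w1f.png

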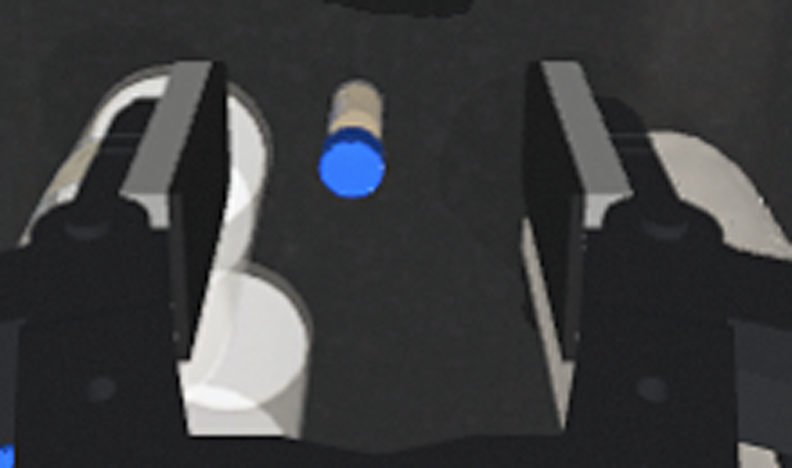

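Call:
drive_tool([
  {"linear": [0.055, 0.003, 0.0], "dr": [0, 0, 1.5], "jaw": 0.5},
  {"linear": [0.055, 0.003, 0.01], "dr": [0, 0, 0], "jaw": 0.5},
  {"linear": [0.055, 0.003, 0.02], "dr": [0, 0, 0], "jaw": 0.5},
  {"linear": [0.055, 0.003, 0.02], "dr": [0, 0, 0], "jaw": 0.5},
  {"linear": [0.055, 0.003, 0.025], "dr": [0, 0, 0], "jaw": 0.5},
  {"linear": [0.055, 0.003, 0.025], "dr": [0, 0, 0], "jaw": 0.5},
  {"linear": [0.055, 0.003, 0.025], "dr": [0, 0, 0], "jaw": 0.5},
  {"linear": [0.05, 0.003, 0.025], "dr": [0, 0, 0], "jaw": 0.5},
])

```text
clock: 2.7
tcp_pos: [0.5838, 0.2336, 0.1968]
orientation: [2.241, 2.194, -0.006]
contact_force: [-0.4, -0.4, 0.2]
grip_width: 0.0426
```

```bash
cat > st.py <<'E'
from h import *
import sys
o=monitor.get_obs();Rt=Rn.from_rotvec(o["orientation"]).as_matrix()
p=o["tcp_pos"];print(o["clock"],p.round(4),"axes x",Rt[:,0].round(3),"y",Rt[:,1].round(3),"z",Rt[:,2].round(3),"grip",round(o["grip_width"],4),"F",o["contact_force"].round(1))
if len(sys.argv)>1:
    T=np.array([float(a) for a in sys.argv[1:4]]); print("tool delta",(Rt.T@(T-p)).round(4))
    th=0.017; R0=np.array([[-th,1,0],[1,th,0],[0,0,-1]]).T.copy()
    print("turn deg",np.rad2deg(Rn.from_matrix(Rt.T@R0).as_rotvec()).round(2))
E
python3 st.py 0.580 0.252 0.0
```

```text
2.7 [0.5838 0.2336 0.1968] axes x [ 0.021  1.    -0.006] y [ 1.    -0.021  0.001] z [ 0.001 -0.006 -1.   ] grip 0.0426 F [-0.4 -0.4  0.2]
tool delta [ 0.0195 -0.0044  0.1966]
turn deg [ 0.05  0.37 -2.21]
```

Call:
drive_tool([
  {"linear": [0.02, -0.004, 0.03], "dr": [0, 0.4, -2.2], "jaw": 0.5},
  {"linear": [0.0, 0, 0.05], "dr": [0, 0, 0], "jaw": 0.5},
  {"linear": [0.0, 0, 0.04], "dr": [0, 0, 0], "jaw": 0.5},
  {"linear": [0, 0, 0], "dr": [0, 0, 0], "jaw": 0.5},
])

```text
clock: 3.2
tcp_pos: [0.5776, 0.2535, 0.0728]
orientation: [2.203, 2.239, -0.003]
contact_force: [0.4, -0.9, 1.9]
grip_width: 0.0428
```

```bash
python3 st.py 0.580 0.252 0.0; python3 -c "
from h import *
snap('scene','s1.png');snap('wrist','w2.png');snap('top','t1.png')
a=cv2.imread('pics/s1.png')[200:400,100:340];b=cv2.imread('pics/t1.png')[120:320,100:340]
cv2.imwrite('pics/c1.png',cv2.resize(cv2.vconcat([a,b]),None,fx=1.5,fy=1.5))"
```

```text
3.2 [0.5776 0.2535 0.0728] axes x [-0.016  1.    -0.002] y [ 1.     0.016 -0.001] z [-0.001 -0.002 -1.   ] grip 0.0428 F [ 0.4 -0.9  1.9]
tool delta [-0.0014  0.0025  0.0728]
turn deg [-0.04  0.13 -0.04]
```

View pics/c1.png

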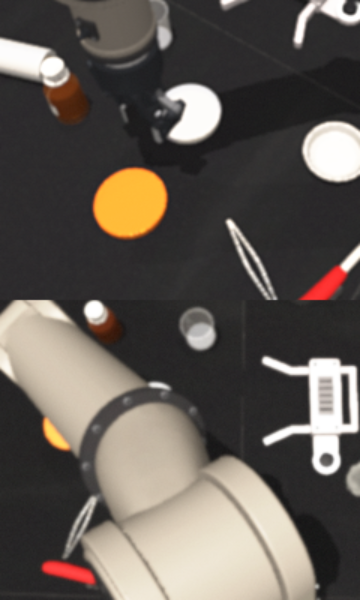

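View pics/w2.png

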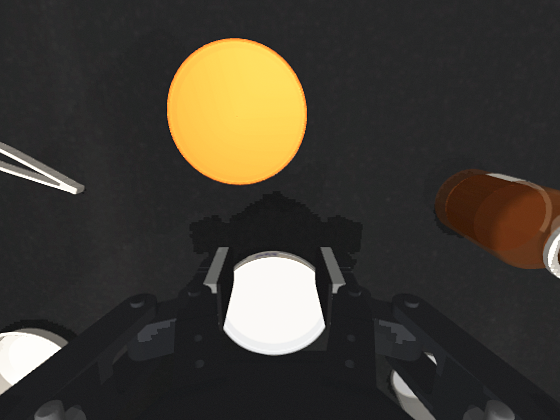

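Run:
```python
from h import *
c=viewer.calibration("wrist")
for p,z in [((272,253),.016),((272,250),0.013),((237,185),.012)]: print(p,onplane(c,*p,z).round(4))
im=cv2.cvtColor(cv2.imread("pics/w2.png"),cv2.COLOR_BGR2HSV)
m=(((im[...,2]>200)&(im[...,1]<40)).astype(np.uint8));m[:240]=0;m[:, :215]=0;m[:,335:]=0
k=max(cv2.findContours(m,0,cv2.CHAIN_APPROX_NONE)[0],key=cv2.contourArea)
P=np.array([onplane(c,*p,.016)[:2] for p in k[:,0].astype(float) if p[1]<272 or p[1]>340])
A=np.c_[2*P,np.ones(len(P))];s=np.linalg.lstsq(A,(P**2).sum(1),rcond=None)[0];print(s[:2],np.sqrt(s[2]+s[:2]@s[:2]),cv2.boundingRect(k))
```

```text
(272, 253) [0.5803 0.2298 0.016 ]
(272, 250) [0.5803 0.2309 0.013 ]
(237, 185) [0.5546 0.2809 0.012 ]
[0.58206581 0.18199921] 0.044475388689710744 (224, 257, 101, 97)
```

Call:
drive_tool([
  {"linear": [0.002, 0.003, 0.03], "dr": [0, 0, 0], "jaw": 0.5},
  {"linear": [0.0, 0, 0.03], "dr": [0, 0, 0], "jaw": 0.5},
  {"linear": [0.0, 0, 0.01], "dr": [0, 0, 0], "jaw": 0.5},
  {"linear": [0, 0, 0], "dr": [0, 0, 0], "jaw": 0.5},
])

```text
clock: 3.85
tcp_pos: [0.5915, 0.2597, 0.0161]
orientation: [2.201, 2.228, 0.033]
contact_force: [-0.1, 0.3, 0.1]
grip_width: 0.0429
```

```bash
python3 st.py 0.595 0.035 0.0; python3 -c "
from h import *
snap('wrist','w3.png')"
```

```text
3.85 [0.5915 0.2597 0.0161] axes x [-0.012  1.     0.007] y [1.    0.012 0.022] z [ 0.022  0.008 -1.   ] grip 0.0429 F [-0.1  0.3  0.1]
tool delta [-0.2249  0.0004  0.0144]
turn deg [ 1.25 -0.43 -0.27]
```

View pics/w3.png

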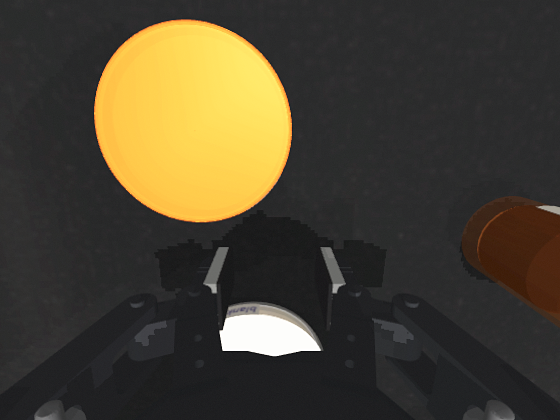

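```bash
python3 -c "
from h import *
o=monitor.get_obs();print(o['joints'].round(3),o['qvel'].round(3))"
```

```text
[-0.176  0.722 -0.469  1.761  0.463  0.745 -0.872] [ 0.    -0.005 -0.003 -0.003  0.    -0.003 -0.001]
```

Call:
drive_tool([
  {"linear": [-0.004, -0.011, 0.004], "dr": [1.2, -0.4, -0.3], "jaw": 0.5},
  {"linear": [0.0, 0, 0.006], "dr": [0, 0, 0], "jaw": 0.5},
])

```text
clock: 4.15
tcp_pos: [0.5817, 0.2563, 0.0086]
orientation: [2.201, 2.24, 0.007]
contact_force: [0.1, -0.4, -0.2]
grip_width: 0.0424
```

```bash
python3 st.py 0.580 0.255 0.0
```

```text
4.15 [0.5817 0.2563 0.0086] axes x [-0.018  1.     0.002] y [1.    0.018 0.004] z [ 0.004  0.002 -1.   ] grip 0.0424 F [ 0.1 -0.4 -0.2]
tool delta [-0.0013 -0.0018  0.0086]
turn deg [ 0.22 -0.11  0.03]
```

Call:
drive_tool([
  {"linear": [-0.001, -0.002, 0.004], "dr": [0.2, -0.1, 0], "jaw": 0.5},
  {"linear": [0.0, 0, 0.004], "dr": [0, 0, 0], "jaw": 0.5},
])

```text
clock: 4.4
tcp_pos: [0.5797, 0.2551, 0.0002]
orientation: [2.202, 2.241, 0.001]
contact_force: [-0.5, -0.2, -0.9]
grip_width: 0.0422
```

```bash
python3 st.py 0.594 0.035 0.0
```

```text
4.4 [5.797e-01 2.551e-01 2.000e-04] axes x [-0.018  1.     0.   ] y [1.    0.018 0.   ] z [ 0.  0. -1.] grip 0.0422 F [-0.5 -0.2 -0.9]
tool delta [-2.204e-01  1.050e-02  2.000e-04]
turn deg [ 0.02 -0.01  0.03]
```

Call:
drive_tool([
  {"linear": [-0.012, 0.0005, 0], "dr": [0, 0, 0], "jaw": 0.5},
  {"linear": [-0.012, 0.0005, 0], "dr": [0, 0, 0], "jaw": 0.5},
  {"linear": [-0.012, 0.0005, 0], "dr": [0, 0, 0], "jaw": 0.5},
  {"linear": [-0.012, 0.0005, 0], "dr": [0, 0, 0], "jaw": 0.5},
  {"linear": [-0.012, 0.0005, 0], "dr": [0, 0, 0], "jaw": 0.5},
])

```text
clock: 5.03
tcp_pos: [0.5835, 0.1907, -0.0001]
orientation: [2.202, 2.24, -0.0]
contact_force: [-0.7, 0.4, -1.0]
grip_width: 0.0425
```

```bash
python3 st.py 0.594 0.035 0.0;python3 -c "
from h import *
snap('wrist','w4.png');snap('scene','s2.png')"
```

```text
5.025 [ 5.835e-01  1.907e-01 -1.000e-04] axes x [-0.017  1.    -0.   ] y [1.    0.017 0.   ] z [ 0. -0. -1.] grip 0.0425 F [-0.7  0.4 -1. ]
tool delta [-0.1559  0.0078 -0.    ]
turn deg [0.01 0.02 0.01]
```

View pics/w4.png

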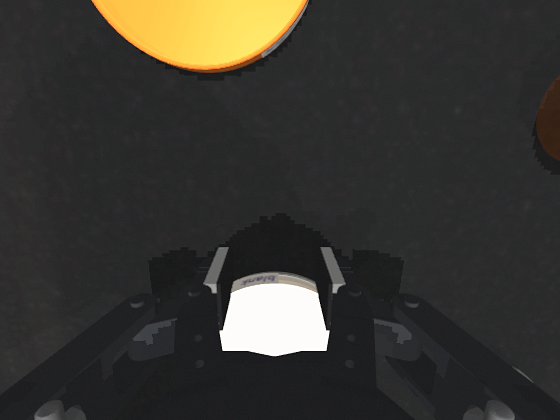

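View pics/s2.png

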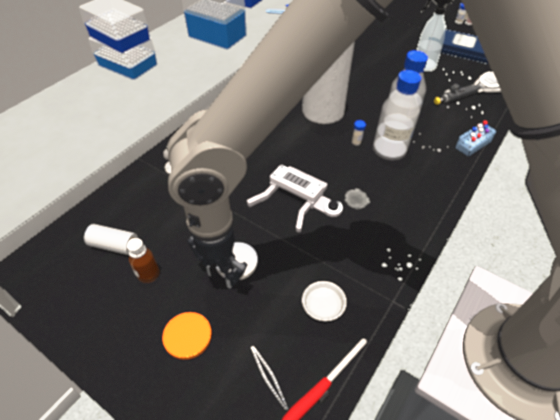

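Call:
drive_tool([
  {"linear": [-0.014, 0.0008, 0], "dr": [0, 0, 0], "jaw": 0.5},
  {"linear": [-0.014, 0.0008, 0], "dr": [0, 0, 0], "jaw": 0.5},
  {"linear": [-0.014, 0.0008, 0], "dr": [0, 0, 0], "jaw": 0.5},
  {"linear": [-0.014, 0.0008, 0], "dr": [0, 0, 0], "jaw": 0.5},
  {"linear": [-0.014, 0.0008, 0], "dr": [0, 0, 0], "jaw": 0.5},
  {"linear": [-0.014, 0.0008, 0], "dr": [0, 0, 0], "jaw": 0.5},
])

```text
clock: 5.88
tcp_pos: [0.5902, 0.1011, -0.0]
orientation: [2.202, 2.239, -0.001]
contact_force: [-0.4, 0.4, -0.0]
grip_width: 0.0428
```

```bash
python3 st.py 0.594 0.035 0.0;python3 -c "
from h import *
snap('wrist','w5.png');snap('scene','s3.png')"
```

```text
5.875 [ 0.5902  0.1011 -0.    ] axes x [-0.017  1.    -0.001] y [1.    0.017 0.   ] z [ 0.    -0.001 -1.   ] grip 0.0428 F [-0.4  0.4 -0. ]
tool delta [-0.0661  0.0027  0.    ]
turn deg [ 0.02  0.05 -0.01]
```

View pics/s3.png

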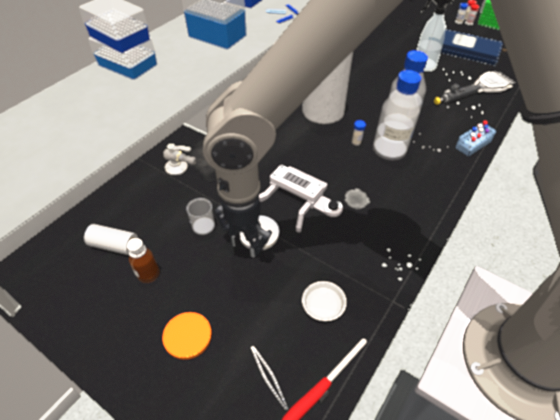

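View pics/w5.png

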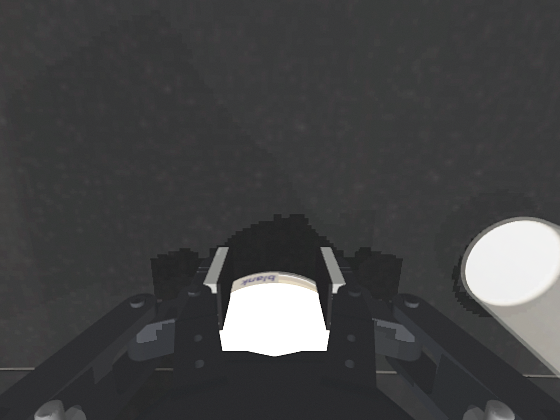

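Call:
drive_tool([
  {"linear": [-0.012, 0.0007, 0], "dr": [0, 0, 0], "jaw": 0.5},
  {"linear": [-0.012, 0.0007, 0], "dr": [0, 0, 0], "jaw": 0.5},
  {"linear": [-0.012, 0.0007, 0], "dr": [0, 0, 0], "jaw": 0.5},
  {"linear": [-0.012, 0.0004, 0], "dr": [0, 0, 0], "jaw": 0.5},
])

```text
clock: 6.48
tcp_pos: [0.5937, 0.0502, 0.0]
orientation: [2.202, 2.239, -0.001]
contact_force: [0.3, 0.7, 0.1]
grip_width: 0.043
```

```bash
python3 st.py 0.5954 -0.060 0.0;python3 -c "
from h import *
snap('scene','s4.png');a=cv2.imread('pics/s4.png')[120:270,180:380];cv2.imwrite('pics/s4z.png',cv2.resize(a,None,fx=4,fy=4,interpolation=cv2.INTER_CUBIC))"
```

```text
6.475 [0.5937 0.0502 0.    ] axes x [-0.016  1.    -0.001] y [1.    0.016 0.   ] z [ 0.    -0.001 -1.   ] grip 0.043 F [0.3 0.7 0.1]
tool delta [-1.102e-01 -1.000e-04  2.000e-04]
turn deg [ 0.02  0.07 -0.03]
```

View pics/s4z.png

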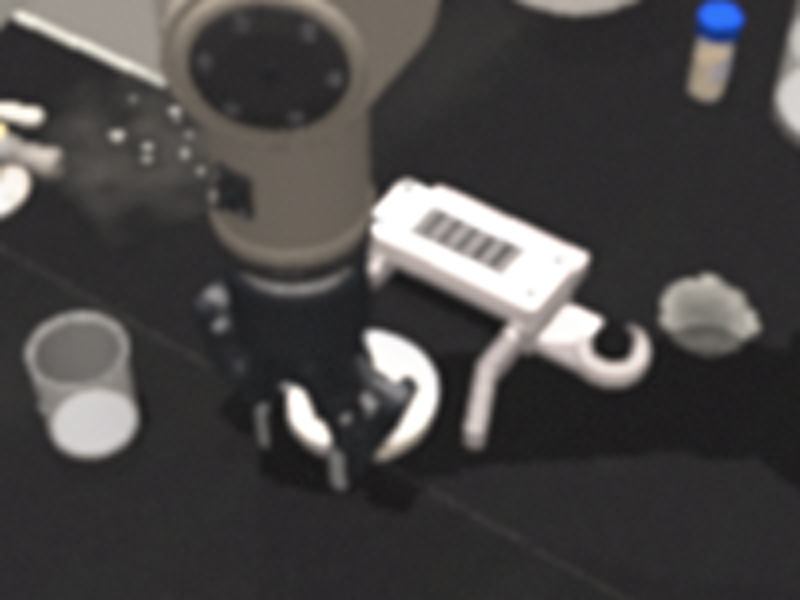

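Call:
drive_tool([
  {"linear": [-0.01, 0, 0], "dr": [0, 0, 0], "jaw": 0.5},
  {"linear": [-0.01, 0, 0], "dr": [0, 0, 0], "jaw": 0.5},
  {"linear": [-0.01, 0, 0], "dr": [0, 0, 0], "jaw": 0.5},
  {"linear": [-0.01, 0, 0], "dr": [0, 0, 0], "jaw": 0.5},
  {"linear": [-0.01, 0, 0], "dr": [0, 0, 0], "jaw": 0.5},
  {"linear": [-0.01, 0, 0], "dr": [0, 0, 0], "jaw": 0.5},
])

```text
clock: 7.28
tcp_pos: [0.5947, -0.0158, 0.0]
orientation: [2.203, 2.237, -0.003]
contact_force: [0.3, 0.1, -0.3]
grip_width: 0.0428
```

```bash
python3 st.py 0.5954 -0.060 0.0;python3 -c "
from h import *
snap('scene','s5.png');snap('wrist','w6.png');a=cv2.imread('pics/s5.png')[120:270,180:380];cv2.imwrite('pics/s5z.png',cv2.resize(a,None,fx=4,fy=4,interpolation=cv2.INTER_CUBIC))"
```

```text
7.275 [ 0.5947 -0.0158  0.    ] axes x [-0.015  1.    -0.002] y [1.    0.015 0.   ] z [ 0.    -0.002 -1.   ] grip 0.0428 F [ 0.3  0.1 -0.3]
tool delta [-0.0442  0.0001  0.0002]
turn deg [ 0.    0.14 -0.11]
```

View pics/s5z.png

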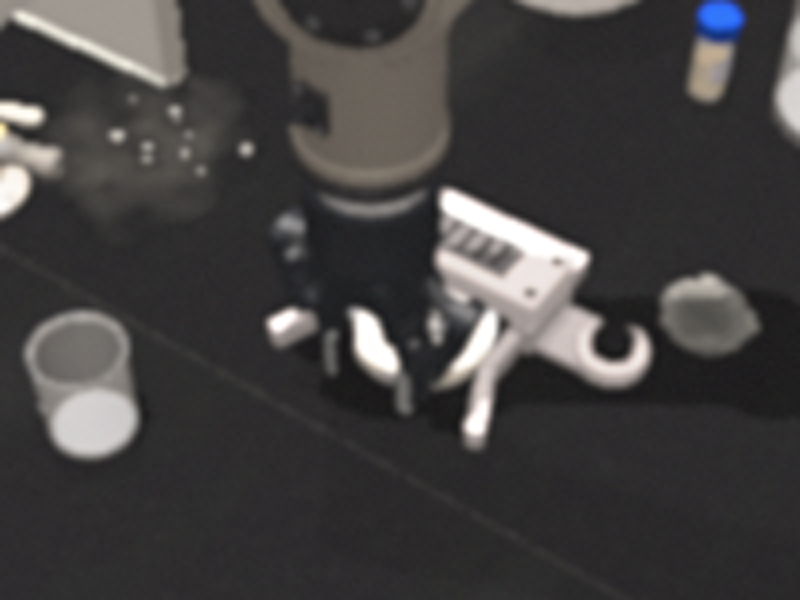

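View pics/w6.png

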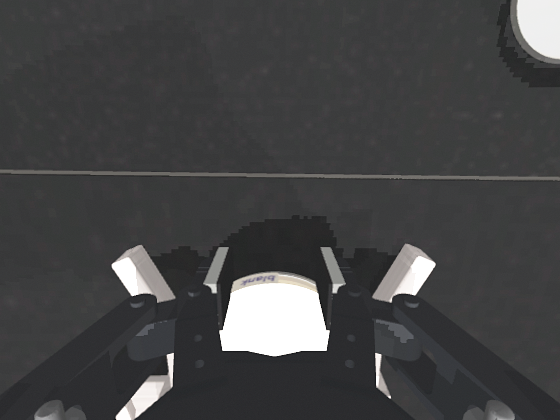

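Call:
drive_tool([
  {"linear": [-0.008, 0, 0], "dr": [0, 0.1, -0.1], "jaw": 0.5},
  {"linear": [-0.008, 0, 0], "dr": [0, 0, 0], "jaw": 0.5},
  {"linear": [-0.008, 0, 0], "dr": [0, 0, 0], "jaw": 0.5},
  {"linear": [-0.008, 0, 0], "dr": [0, 0, 0], "jaw": 0.5},
])

```text
clock: 7.88
tcp_pos: [0.5952, -0.0497, 0.0001]
orientation: [2.202, 2.239, -0.001]
contact_force: [-0.2, 0.3, -0.2]
grip_width: 0.0426
```

```bash
python3 st.py 0.5954 -0.062 0.0
```

```text
7.875 [ 5.952e-01 -4.970e-02  1.000e-04] axes x [-0.017  1.    -0.001] y [1.    0.017 0.   ] z [ 0.    -0.001 -1.   ] grip 0.0426 F [-0.2  0.3 -0.2]
tool delta [-0.0123 -0.      0.0001]
turn deg [ 0.    0.04 -0.02]
```

Call:
drive_tool([
  {"linear": [-0.003, 0, 0], "dr": [0, 0, 0], "jaw": 0.5},
  {"linear": [-0.003, 0, 0], "dr": [0, 0, 0], "jaw": 0.5},
  {"linear": [-0.002, 0, 0], "dr": [0, 0, 0], "jaw": 0.5},
  {"linear": [-0.002, 0, 0], "dr": [0, 0, 0], "jaw": 0.5},
])

```text
clock: 8.38
tcp_pos: [0.5954, -0.0606, 0.0001]
orientation: [2.203, 2.239, -0.001]
contact_force: [0.3, 0.9, -0.3]
grip_width: 0.0425
```

```bash
python3 st.py 0.5954 -0.062 0.0;python3 -c "
from h import *
snap('scene','s6.png');a=cv2.imread('pics/s6.png')[120:270,180:380];cv2.imwrite('pics/s6z.png',cv2.resize(a,None,fx=4,fy=4,interpolation=cv2.INTER_CUBIC))"
```

```text
8.375 [ 5.954e-01 -6.060e-02  1.000e-04] axes x [-0.016  1.    -0.001] y [1.    0.016 0.   ] z [ 0.    -0.001 -1.   ] grip 0.0425 F [ 0.3  0.9 -0.3]
tool delta [-0.0014 -0.0001  0.0001]
turn deg [ 0.01  0.03 -0.04]
```

View pics/s6z.png

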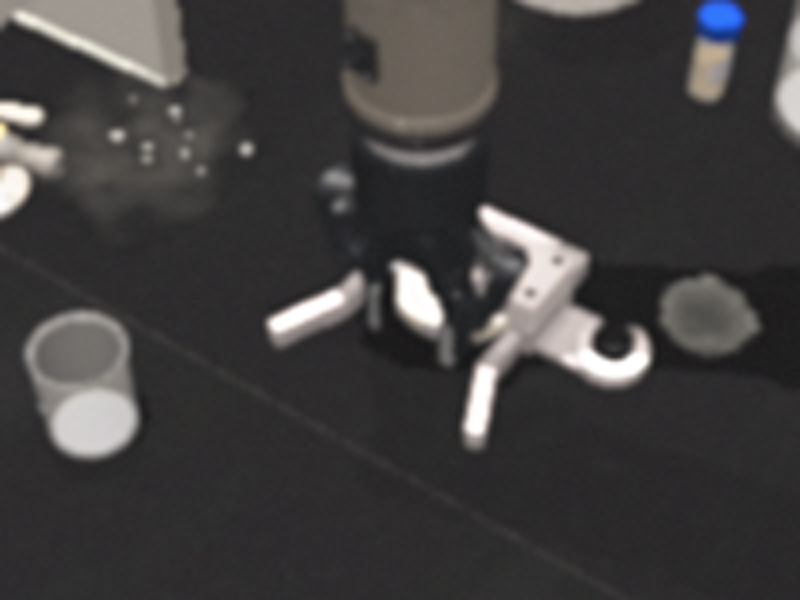

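Call:
drive_tool([
  {"linear": [-0.001, 0, 0], "dr": [0, 0, 0], "jaw": 0.5},
  {"linear": [-0.001, 0, 0], "dr": [0, 0, 0], "jaw": 0.5},
])

```text
clock: 8.68
tcp_pos: [0.5955, -0.0629, 0.0001]
orientation: [2.203, 2.239, -0.001]
contact_force: [0.1, 0.2, -0.7]
grip_width: 0.0425
```

Call:
drive_tool([
  {"linear": [-0.001, 0, 0], "dr": [0, 0, 0], "jaw": 0.5},
])

```text
clock: 8.8
tcp_pos: [0.5955, -0.0638, 0.0001]
orientation: [2.203, 2.239, -0.001]
contact_force: [-0.8, -0.1, 0.6]
grip_width: 0.0427
```

Call:
drive_tool([
  {"linear": [-0.001, 0, 0], "dr": [0, 0, 0], "jaw": 0.5},
])

```text
clock: 8.93
tcp_pos: [0.5955, -0.0648, 0.0001]
orientation: [2.203, 2.239, -0.001]
contact_force: [0.4, -0.3, 0.3]
grip_width: 0.0427
```

No stop contact yet; continue in 1 mm steps.

Call:
drive_tool([
  {"linear": [-0.001, 0, 0], "dr": [0, 0, 0], "jaw": 0.5},
])

```text
clock: 9.05
tcp_pos: [0.5955, -0.0657, 0.0001]
orientation: [2.203, 2.24, -0.0]
contact_force: [0.4, 2.3, -0.7]
grip_width: 0.043
```

Call:
drive_tool([
  {"linear": [-0.001, 0, 0], "dr": [0, 0, 0], "jaw": 0.5},
])

```text
clock: 9.18
tcp_pos: [0.5955, -0.0658, 0.0001]
orientation: [-2.202, -2.24, -0.001]
contact_force: [-0.2, 3.6, -0.6]
grip_width: 0.0426
```

```bash
python3 st.py;python3 -c "
from h import *
snap('wrist','w7.png')"
```

```text
9.175 [ 5.955e-01 -6.580e-02  1.000e-04] axes x [-0.017  1.     0.001] y [1.    0.017 0.   ] z [ 0.     0.001 -1.   ] grip 0.0426 F [-0.2  3.6 -0.6]
```

View pics/w7.png

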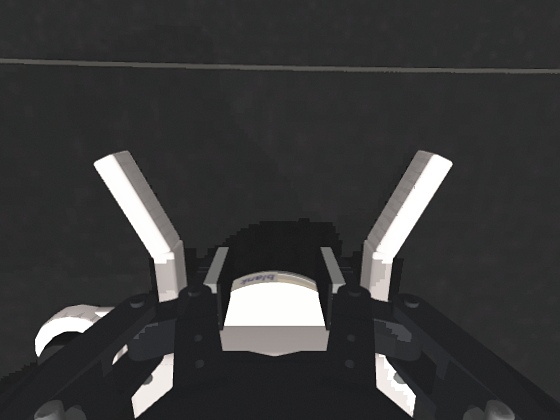

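Call:
drive_tool([
  {"linear": [0.004, 0, 0], "dr": [0, 0, 0], "jaw": 0.5},
  {"linear": [0.012, 0, 0], "dr": [0, 0, 0], "jaw": 0.5},
  {"linear": [0.014, 0, 0], "dr": [0, 0, 0], "jaw": 0.5},
  {"linear": [0, 0, -0.03], "dr": [0, 0, 0], "jaw": 0.5},
  {"linear": [0, 0, -0.05], "dr": [0, 0, 0], "jaw": 0.5},
  {"linear": [-0.04, 0, -0.045], "dr": [0, 0, 0], "jaw": 1.0},
  {"linear": [-0.05, 0, -0.035], "dr": [0, 0, 0], "jaw": 1.0},
  {"linear": [0, 0, 0], "dr": [0, 0, 0], "jaw": 1.0},
])

```text
clock: 10.22
tcp_pos: [0.5973, -0.1202, 0.1648]
orientation: [-2.193, -2.249, 0.001]
contact_force: [0.2, 0.6, 0.3]
grip_width: 0.0003
```

```bash
python3 st.py 0.492 -0.115 0.06;python3 -c "
from h import *
c=viewer.calibration('wrist');np.savez('w8.npz',**c)
snap('wrist','w8.png');snap('scene','s8.png');a=cv2.imread('pics/s8.png')[120:270,180:380];cv2.imwrite('pics/s8z.png',cv2.resize(a,None,fx=4,fy=4,interpolation=cv2.INTER_CUBIC))"
```

```text
10.225 [ 0.5973 -0.1202  0.1648] axes x [-0.025  1.    -0.   ] y [ 1.     0.025 -0.   ] z [-0. -0. -1.] grip 0.0003 F [0.2 0.6 0.3]
tool delta [ 0.0078 -0.1051  0.1049]
turn deg [-0.02  0.01  0.46]
```

View pics/w8.png

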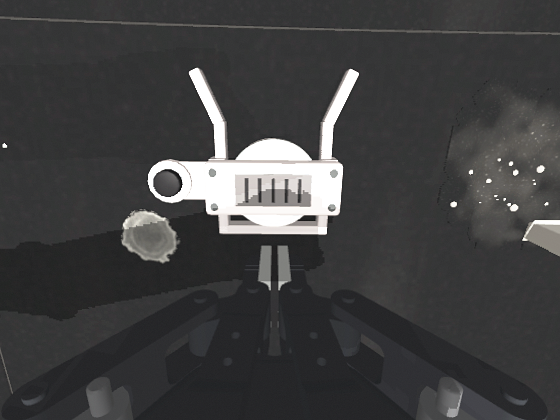

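View pics/s8z.png

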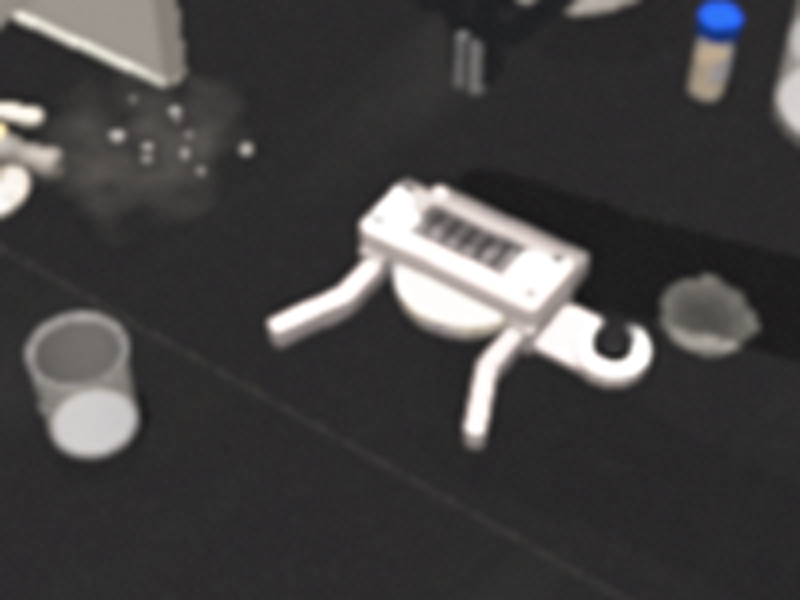

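Run:
```python
import cv2
t=cv2.imread("pics/w8.png")
cv2.imwrite("pics/w8z.png",cv2.resize(t[60:245,140:365],None,fx=3.2,fy=3.2,interpolation=cv2.INTER_CUBIC))
```

```text
(no output)
```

View pics/w8z.png

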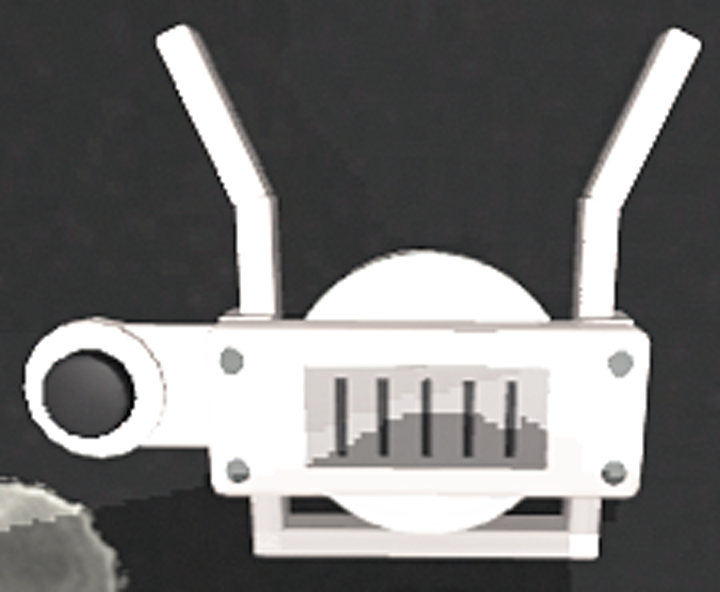

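Run:
```python
from h import *
c=dict(np.load("w8.npz"));c["k1"]=float(c["k1"])
f=lambda x,y,z: onplane(c,x/3.2+140-.34,y/3.2+60-.34,z)[:2].round(4)
print("dish front",f(425,250,.016),"rear",f(427,532,.016))
print("bar inner top",f(290,530,.016),f(565,530,.016),"base",f(427,515,0))
print("btn",f(88,393,.022))
D=[f(*p,.044) for p in[(231,360),(620,363),(613,473),(237,470)]];print("bolts",D,np.mean(D,0))
print("rail inner start",f(275,200,.016),f(582,200,.016))
```

```text
dish front [ 0.5948 -0.0687] rear [ 0.5974 -0.1586]
bar inner top [ 0.5529 -0.1589] [ 0.6423 -0.1568] base [ 0.5974 -0.1586]
btn [ 0.4932 -0.1134]
bolts [array([ 0.5415, -0.0978]), array([ 0.6499, -0.096 ]), array([ 0.6505, -0.1282]), array([ 0.5421, -0.1299])] [ 0.596    -0.112975]
rail inner start [ 0.5505 -0.0555] [ 0.6405 -0.0533]
```

Call:
drive_tool([
  {"linear": [0.002, -0.035, 0.0], "dr": [0, 0, 0.5], "jaw": 1.0},
  {"linear": [0.002, -0.035, 0.02], "dr": [0, 0, 0], "jaw": 1.0},
  {"linear": [0.002, -0.03, 0.03], "dr": [0, 0, 0], "jaw": 1.0},
  {"linear": [0.0, -0.003, 0.03], "dr": [0, 0, 0], "jaw": 1.0},
  {"linear": [0.0, 0.0, 0.015], "dr": [0, 0, 0], "jaw": 1.0},
  {"linear": [0.0, 0.0, 0.0], "dr": [0, 0, 0], "jaw": 1.0},
])

```text
clock: 11.08
tcp_pos: [0.4858, -0.0984, 0.061]
orientation: [-2.167, -2.253, 0.003]
contact_force: [0.2, 0.2, 0.6]
grip_width: -0.0002
```

```bash
python3 st.py 0.492 -0.1143 0.03
```

```text
11.075 [ 0.4858 -0.0984  0.061 ] axes x [-0.039  0.999  0.01 ] y [ 0.999  0.039 -0.012] z [-0.012  0.01  -1.   ] grip -0.0002 F [0.2 0.2 0.6]
tool delta [-0.0164  0.0059  0.0308]
turn deg [-0.69 -0.57  1.27]
```

Call:
drive_tool([
  {"linear": [-0.016, 0.006, 0.005], "dr": [-0.7, -0.6, 1.3], "jaw": 1.0},
  {"linear": [0, 0, 0.015], "dr": [0, 0, 0], "jaw": 1.0},
  {"linear": [0, 0, 0.005], "dr": [0, 0, 0], "jaw": 1.0},
])

```text
clock: 11.45
tcp_pos: [0.4956, -0.1152, 0.0359]
orientation: [2.202, 2.234, 0.003]
contact_force: [-0.4, 0.2, 0.4]
grip_width: -0.0002
```

```bash
python3 st.py 0.492 -0.1143 0.023; python3 -c "
from h import *
snap('wrist','w9.png');snap('scene','s9.png')
a=cv2.imread('pics/s9.png')[130:250,240:400];cv2.imwrite('pics/s9z.png',cv2.resize(a,None,fx=5,fy=5,interpolation=cv2.INTER_CUBIC))"
```

```text
11.45 [ 0.4956 -0.1152  0.0359] axes x [-0.015  1.    -0.002] y [1.    0.015 0.005] z [ 0.005 -0.002 -1.   ] grip -0.0002 F [-0.4  0.2  0.4]
tool delta [ 0.001  -0.0037  0.0129]
turn deg [ 0.29  0.11 -0.13]
```

View pics/s9z.png

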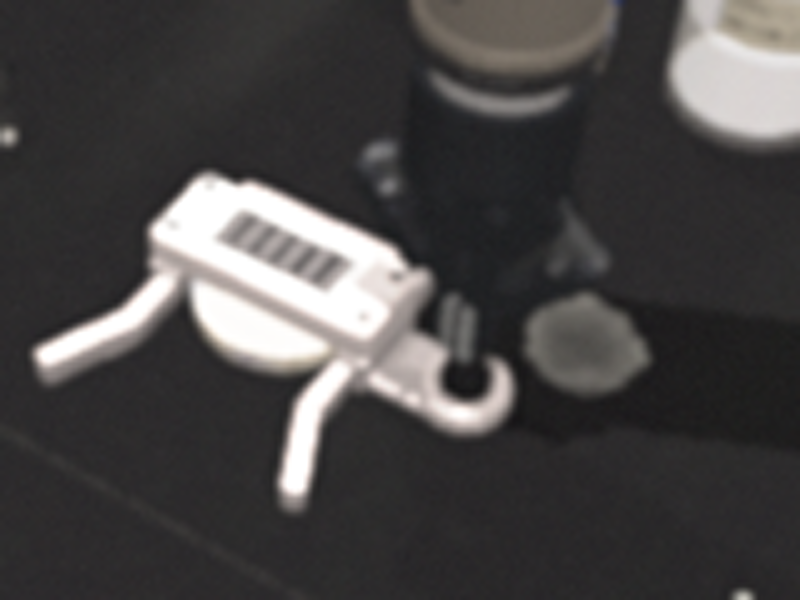

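View pics/w9.png

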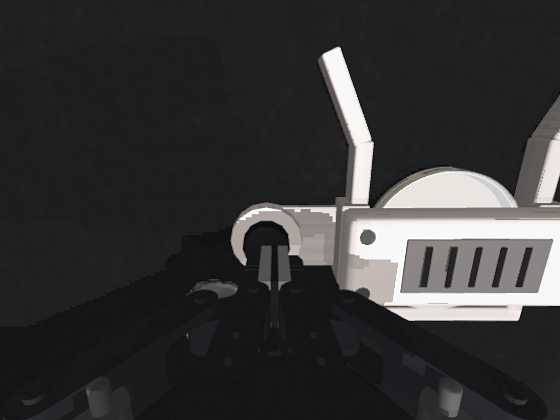

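Call:
drive_tool([
  {"linear": [0.001, -0.0035, 0.004], "dr": [0.3, 0.1, -0.1], "jaw": 1.0},
  {"linear": [0, 0, 0.005], "dr": [0, 0, 0], "jaw": 1.0},
  {"linear": [0, 0, 0.002], "dr": [0, 0, 0], "jaw": 1.0},
])

```text
clock: 11.92
tcp_pos: [0.4922, -0.1139, 0.025]
orientation: [2.202, 2.24, 0.0]
contact_force: [-1.0, 0.8, 0.1]
grip_width: 0.0003
```

```bash
python3 st.py 0.492 -0.1143 0.022
```

```text
11.925 [ 0.4922 -0.1139  0.025 ] axes x [-0.017  1.    -0.   ] y [1.    0.017 0.   ] z [ 0. -0. -1.] grip 0.0003 F [-1.   0.8  0.1]
tool delta [-0.0004 -0.0002  0.003 ]
turn deg [0.01 0.01 0.01]
```

Call:
drive_tool([
  {"linear": [0, 0, 0.003], "dr": [0, 0, 0], "jaw": 1.0},
  {"linear": [0, 0, 0.003], "dr": [0, 0, 0], "jaw": 1.0},
  {"linear": [0, 0, 0.002], "dr": [0, 0, 0], "jaw": 1.0},
])

```text
clock: 12.3
tcp_pos: [0.4923, -0.1139, 0.0168]
orientation: [2.202, 2.24, 0.0]
contact_force: [-1.3, 0.3, 3.8]
grip_width: -0.0002
```

Call:
drive_tool([
  {"linear": [0, 0, 0.001], "dr": [0, 0, 0], "jaw": 1.0},
])

```text
clock: 12.42
tcp_pos: [0.4924, -0.1139, 0.0159]
orientation: [2.202, 2.24, -0.0]
contact_force: [-2.9, 0.7, 11.4]
grip_width: -0.0004
```

Call:
drive_tool([
  {"linear": [0, 0, 0], "dr": [0, 0, 0], "jaw": 1.0},
  {"linear": [0, 0, 0], "dr": [0, 0, 0], "jaw": 1.0},
])

```text
clock: 12.68
tcp_pos: [0.4923, -0.1139, 0.0162]
orientation: [2.202, 2.24, -0.001]
contact_force: [-1.2, 0.6, 3.3]
grip_width: 0.0002
```

Call:
drive_tool([
  {"linear": [0, 0, -0.01], "dr": [0, 0, 0], "jaw": 1.0},
  {"linear": [0, 0, -0.03], "dr": [0, 0, 0], "jaw": 1.0},
  {"linear": [0, 0, -0.05], "dr": [0, 0, 0], "jaw": 1.0},
  {"linear": [0, 0, -0.05], "dr": [0, 0, 0], "jaw": 1.0},
  {"linear": [-0.05, 0, -0.02], "dr": [0, 0, 0], "jaw": 1.0},
  {"linear": [-0.03, 0, 0], "dr": [0, 0, 0], "jaw": 1.0},
  {"linear": [0, 0, 0], "dr": [0, 0, 0], "jaw": 1.0},
])

```text
clock: 13.55
tcp_pos: [0.4945, -0.195, 0.1845]
orientation: [2.197, 2.242, 0.002]
contact_force: [0.4, 0.3, -0.7]
grip_width: 0.0001
```

```bash
python3 st.py; python3 -c "
from h import *
c=viewer.calibration('wrist');np.savez('w10.npz',**c)
snap('wrist','w10.png');snap('scene','s10.png')"
```

```text
13.55 [ 0.4945 -0.195   0.1845] axes x [-0.02   1.    -0.001] y [1.    0.02  0.003] z [ 0.003 -0.001 -1.   ] grip 0.0001 F [ 0.4  0.3 -0.7]
```

View pics/w10.png

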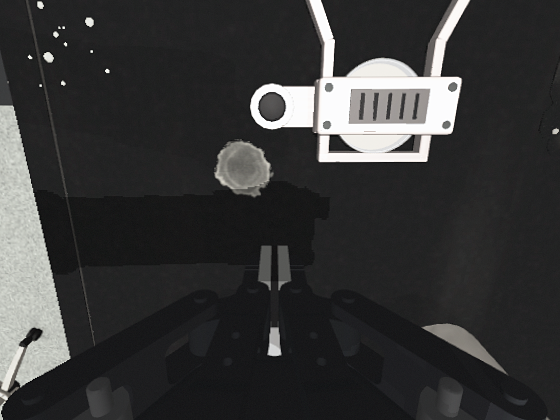

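View pics/s10.png

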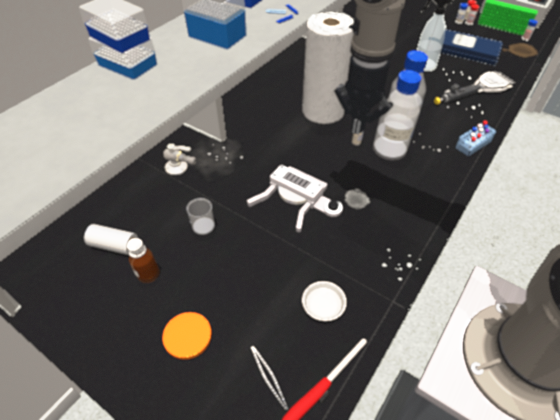

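```bash
python3 -c "
from h import *
a=cv2.imread('pics/scene0.png').astype(int);b=cv2.imread('pics/s10.png').astype(int)
for n,(x,y,w,h) in dict(metal=(298,277,54,48),bottle=(125,235,38,52),beaker=(182,195,36,42),tube=(346,116,24,32)).items(): print(n,np.abs(a-b)[y:y+h,x:x+w].mean().round(1))
print(job.hand_in())"
```

```text
metal 7.4
bottle 6.1
beaker 9.0
tube 15.2
the job is handed in; nothing more can be done
None
```

I pushed the culture dish, cradled between the two half-closed fingers, through the guides and under the bridge until it stopped against the stop bar. The push force rose to about 3.6 N there. I then pressed the scan button straight down with shut fingers, let go, backed off clear and handed the job in at about 13.6 s.

**Dish:** Measured in the wrist camera before the press, its centre was about (0.596, -0.114). That is within about 1 mm of my estimate of dish_place (0.596, -0.113), and its rear rim met the bar. It looked the same in the wrist picture taken after the press. I did not measure its tilt, but the pictures show it flat.

**Button:** The fingertips stopped at z = 0.016, about 6 mm down, with up to 11 N. After release the button stood clear of the fingers and the force read about zero.

**Bystanders:** The beaker, brown bottle and metal dish look unmoved in the last scene picture. The specimen tube showed the largest difference from the first picture (15, against 6 to 9 for the others, in mean pixel difference). The gripper stands in front of it in that view, so that check is inconclusive. The arm never came down near it, and no contact force was felt there.

**Disagreements:** The dish reached the stop about 2 mm further along than I had computed, which is within the calibration error. Some fast moves ended up to about 16 mm off target, and I corrected them before any contact.

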